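# Click the crate counter round to full

### The job

The crate counter on the bench has six notches, one for each mug of a crate, and the crate is now full: flick the edge of its star wheel with a fingertip, clockwise seen from above, click by click, until it rests one notch short of full. Take the finger off the wheel there for a moment, then flick the last single click, so that the tooth with the round stud rests at the fixed pointer and has not gone past it. Leave the mug, the bowl and the cardboard core where they stand.

Things in the scene. Friction and masses are not known exactly. Their poses are not given: they have to be found in the camera images.
- counter: Crate counter, fixed to the bench: white plate 180 x 130 x 10 mm with a dark steel drum (88 mm across, top 32 mm above the bench) carrying an aluminium star wheel on an upright axle. Origin on the bench under the axle; x points from axle to fixed pointer, z up. The plate reaches x -75 to 105 mm, y +-65 mm. Only the pointer side of the wheel is obstructed.
- wheel_centre (a point): On the axle, level with the top of the teeth (60 mm above the bench). Hub radius 30 mm; six straight radial teeth, 60 degrees apart, 7 mm thick, round-ended, tips 55 mm from the axle; hub and teeth stand 34 to 60 mm above the bench. At rest in a notch one tooth points at the pointer, so gaps are centred 30 degrees either side of it and every 60 degrees on.
- pointer_nose (a point): Tip of the fixed black pointer that stands on the plate, 62 mm from the axle and 60 mm above the bench; its post is 12 mm wide, from 70 to 94 mm from the axle.
- stud (a point): Centre of the top of the round black stud, 14 mm across and 12 mm high (top 72 mm above the bench), which stands on one tooth of the wheel, 35 mm from the axle. That tooth must end at the pointer.
- wheel (a joint): Star wheel angle, rad: 0 with the stud's tooth at the pointer, growing clockwise seen from above. Starts 2, 3 or 4 clicks short (about -2.09, -3.14 or -4.19). A sprung detent holds it in notches 1.047 rad (60 degrees) apart; a tooth takes about 3 to 6 N, more if pushed fast; past half a click the wheel snaps into the next notch by itself, if the finger leaves room, and does not run on.
- mug: White mug, 80 mm across and 90 mm tall, standing loose on the bench beside the counter; origin at the centre of its underside. To be left alone.
- bowl: White bowl, 120 mm across and 55 mm tall, standing loose on the bench; origin at the centre of its underside. To be left alone.
- core: Empty cardboard tape core, a ring 84 mm across and 48 mm tall, standing loose on the bench beyond the pointer; origin at the centre of its underside. To be left alone.
Not all that is in view belongs to the job. Leave any blue or yellow look-alike of the counter alone.

How it is judged:
By the outcome, as a careful person would: the job done as asked, in the order asked, and still so for the second after the job is handed in, with the robot touching nothing.
It also fails if it takes over 72 s, if anything falls off the work surface, if the arm or the gripper's body presses on something with over 40 N, if the wrist force passes 120 N, or if a joint passes its speed limit or range.

### The arm

A 6-joint arm with a two-finger parallel gripper is mounted at the origin on the work surface. World frame = base frame: x ahead of the robot, y to its left, z up, the work surface at z = 0. Lengths are in m, angles in degrees, forces in N, time in s.
With the tool pointing down it reaches from about 0.25 to 0.725 m from the base axis. Payload 9.7 kg.
Tool frame: the origin (TCP) lies at the very end of the fingers, on their centre line; the grasp point (between the pads) lies 19 mm behind it; y points along the fingers, x is the direction in which the jaws open and shut, and the axes are right-handed (so a half turn about y gives the same grasp; the last joint's range is limited). The gripper opens to 85 mm and grips with 20 to 120 N. Pads are 22 mm wide; open, the fingers measure 114 mm over their backs; the gripper's body (76 mm by 85 mm) begins 54 mm behind the grasp point. The pads swing forward as they close: fully open they stand 13 mm farther back than shut.
Start: joints at [75.63, 4.979, 10.078, 95.1, 0, 90], TCP at [0.136, 0.533, 0.231] pointing down, gripper open.
Joint ranges: [-179.16, 179.16], [-48.56, 103.87], [-65.8, 70.77], [-126.05, 130.52], [-82.76, 87.17], [-180, 180]. Speed limits (degrees/s): [127.2, 127.2, 147.25, 180, 180, 180].

### API

Orientations are given as [roll, pitch, yaw] about the fixed x, y, z axes, in that order (R = Rz(yaw) Ry(pitch) Rx(roll)).
In Python, from workcell import bot gives the robot as it stands.
- The arm moves only by the shell command python3 -m jog 'ROWS' [FORCE]. ROWS is JSON, a list of rows, each a list of 7 numbers: the closure, from 0 (fully open) to 1 (shut), then the shift along the world's x, y, z in units of 25 mm (1.0 is 25 mm), then the turn, a rotation vector about the world's x, y, z in units of 5 degrees (1.0 is 5 degrees). A call has 1 to 5 rows; each row is the pose to reach, as a shift and turn from the pose commanded when the call began; what a row does not reach only later rows make up. A row lasts 1/10 s, in which the tool goes at most 50 mm and 8.59 degrees, less where a joint would pass 70% of its speed; a pose out of reach is approached as far as the arm can. A call with a gripper value outside its range is refused whole. The fingers move at their own pace and stop on an object; FORCE is the grip in N (left out, the last holds). Time passes only in rows, so rows that repeat a pose let the fingers close. It gives the time, the measured TCP pose, the force and the opening at its end, in the units of the state.
- bot.get_obs(): the state, without advancing time (a new reading comes with each control period).
- bot.camera(name): name is "scene" or "top" or "wrist"; returns (picture, depth): 420x560x3 uint8, red, green, blue; 420x560 float32, m along the optical axis (not along the pixel's ray), 0 where there is no reading.
- bot.camera_model(name): a dict with "fx", "fy", "cx", "cy" (pixels), "rvec" (rotation vector, rad) and "tvec" (3), from world to camera coordinates, as OpenCV has them; the wrist camera has in their place "tool_from_camera" (4x4, takes a point from camera to tool coordinates, whose origin is the TCP and whose axes are the tool frame's). Camera axes: x right, y down, z forward; pixel columns grow to the right and rows downward; lengths in m; the calibration is good to about 2 mm. A picture is of the moment at which its call begins: read the wrist's pose just before it. camera_model takes no time and is no camera call.
- bot.job_done(): hands the job in, once; it reports no verdict.
Trained networks look in the newest picture that a camera, given by its name, has taken for a name from the list of things; names that differ only in an ending like _2 or _b are one class to them, and where a whole thing is asked for, a point or a joint stands for the part that bears it (a point fixed in the world has none). Each returns a list of dicts, best first, with "conf" (0 to 1); they miss things now and then, are a little off and sometimes report something else, mostly with a low value. They report only what shows in the picture. A call takes as long as a camera call. They do not tell look-alikes from the thing itself.
- bot.regions_of(camera, label): "pixels" (420x560 bool, what is visible of it) and "point" ([row, column] in pixels, amid what is visible of it).
The state is a dict: "time": time; "q": joint angles; "qd": joint speeds; "joint_efforts": joint torques, N m; "ee_pos": TCP position; "tcp_rot": TCP orientation; "wrist_force": force on the tool from outside, world axes, zero at the start; "torque": the same for the moment, N m; "opening": finger opening in m.
Only numpy, scipy, OpenCV 4.12 (cv2) and the standard library are available. Lean on these libraries where they do the work, as an engineer would, in place of code of your own. Each camera call takes 0.05 s, during which the arm holds its last target. There are 200 camera calls.

## Working session

There is one attempt and no reset: what is moved stays moved. The work goes in short steps, Python scripts to look and compute and a shell command to move; the robot and the scene stay as the last step left them, time stands still between calls to the robot, and variables do not carry over. Pictures are saved under pics/ and viewed, about 8 in all and at most 12, crops included, and the job is handed in when it is done.

```bash
mkdir -p pics
cat > h.py <<'E'
import numpy as np,cv2
from workcell import bot
def cam(n):
    im,d=bot.camera(n); return im,d
def world(n,d,r,c,z=None):
    m=bot.camera_model(n); R=cv2.Rodrigues(np.array(m["rvec"],float))[0]; t=np.array(m["tvec"],float)
    ray=R.T@np.array([(c-m["cx"])/m["fx"],(r-m["cy"])/m["fy"],1.]); o=-R.T@t
    if z is not None: return o+ray*(z-o[2])/ray[2]
    return o+ray*d[int(r),int(c)]
def proj(n,P):
    m=bot.camera_model(n); R=cv2.Rodrigues(np.array(m["rvec"],float))[0]
    p=R@np.array(P,float)+np.array(m["tvec"],float); return m["fx"]*p[0]/p[2]+m["cx"],m["fy"]*p[1]/p[2]+m["cy"]
def save(f,im): cv2.imwrite(f,im[:,:,::-1])
E
python3 - <<'E'
from h import *
o=bot.get_obs(); print(o["time"],o["ee_pos"],o["tcp_rot"],o["opening"])
im,d=cam("top"); save("pics/top.png",im)
for l in ["counter","wheel","stud","pointer_nose","mug","bowl","core"]:
    for r in bot.regions_of("top",l):
        p=r["point"]; print(l,round(r["conf"],2),np.round(p),r["pixels"].sum(),np.round(world("top",d,*p),3))
E
```

```text
0.0 [0.13644199 0.53256523 0.23058246] [-9.00001367e+01  7.70739927e-02  7.56291404e+01] 0.08544073435218424
counter 0.87 [259. 346.] 5633 [ 0.522 -0.101  0.063]
counter 0.84 [287. 154.] 5609 [0.457 0.269 0.066]
counter 0.68 [156. 156.] 5424 [0.714 0.277 0.059]
wheel 0.8 [268. 352.] 1065 [ 0.505 -0.112  0.06 ]
wheel 0.76 [154. 147.] 1322 [0.716 0.295 0.066]
wheel 0.62 [294. 145.] 1311 [0.444 0.287 0.069]
stud 0.74 [296. 147.] 1187 [0.441 0.283 0.067]
stud 0.61 [264. 349.] 1126 [ 0.512 -0.106  0.067]
stud 0.61 [158. 145.] 1196 [0.709 0.297 0.067]
pointer_nose 0.85 [258. 351.] 5633 [ 0.523 -0.11   0.062]
pointer_nose 0.71 [288. 154.] 5697 [0.456 0.272 0.06 ]
pointer_nose 0.57 [153. 157.] 5422 [0.719 0.275 0.063]
mug 0.77 [220. 238.] 1510 [0.593 0.116 0.002]
bowl 0.94 [268. 458.] 2968 [ 0.508 -0.334  0.008]
```

View pics/top.png

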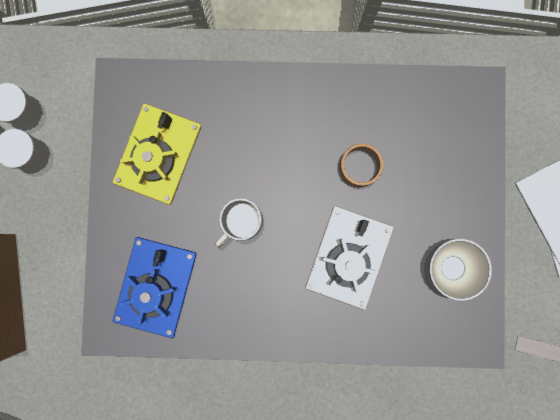

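The top view shows three counters: white at (col 349, row 262), blue at (153, 288) and yellow at (155, 155). The white one fits the description (white plate); the other two are look-alikes. I'll enlarge the white one to confirm.

Run:
```python
from h import *
im,d=cam("top")
c=im[200:315,300:400]; save("pics/crop.png",cv2.resize(c,None,fx=5,fy=5,interpolation=cv2.INTER_CUBIC))
# white plate corners by mask
r=bot.regions_of("top","counter")
r=[k for k in r if abs(k["point"][1]-346)<20][0]
cs=cv2.minAreaRect(np.argwhere(r["pixels"])[:,::-1].astype(np.float32)); print(cs)
for p in cv2.boxPoints(cs): print(p,np.round(world("top",d,p[1],p[0],0.01),4))
# silver wheel: depth points at z .05-.075
P=[]
for y in range(220,310):
  for x in range(305,395):
    if d[y,x]>0:
      w=world("top",d,y,x)
      P.append((*w,y,x,*im[y,x]))
P=np.array(P); s=P[(P[:,2]>.052)&(P[:,2]<.066)]; print(len(s),s[:,:3].mean(0), s[:,:2].min(0),s[:,:2].max(0))
st=P[(P[:,2]>.067)&(P[:,2]<.08)]; print(np.round(st[:,:5],3)[:40])
```

```text
((348.911865234375, 257.3958740234375), (64.8645248413086, 88.27310180664062), 19.50244903564453)
[303.60547 288.17276] [ 0.4584 -0.022   0.01  ]
[333.0752  204.96414] [ 0.6294 -0.078   0.01  ]
[394.21826 226.61899] [ 0.5886 -0.2034  0.01  ]
[364.74854 309.8276 ] [ 0.4187 -0.1466  0.01  ]Traceback (most recent call last):
  File "<stdin>", line 14, in <module>
  File "h.py", line 6, in world
    m=bot.camera_model(n); R=cv2.Rodrigues(np.array(m["rvec"],float))[0]; t=np.array(m["tvec"],float)
ValueError: time passes only in moves, steps and waits
```

View pics/crop.png

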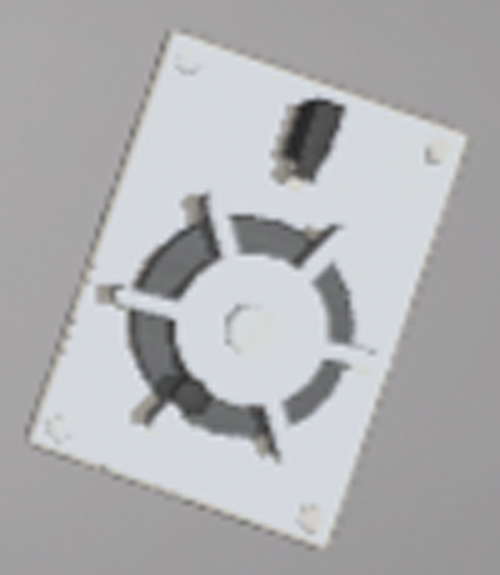

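```bash
sed -i 's/m=bot.camera_model(n);/m=M(n);/; s/^def cam/import functools\n@functools.lru_cache(None)\ndef M(n): return bot.camera_model(n)\ndef cam/' h.py
python3 - <<'E'
from h import *
o=bot.get_obs();print(o["time"])
im,d=cam("top")
save("pics/crop2.png",cv2.resize(im[225:305,310:390],None,fx=7,fy=7,interpolation=cv2.INTER_LANCZOS4))
P=np.array([(*world("top",d,y,x),y,x) for y in range(220,310) for x in range(305,395) if d[y,x]>0])
s=P[(P[:,2]>.05)&(P[:,2]<.066)]; print(len(s),s[:,:3].mean(0), s[:,:2].min(0),s[:,:2].max(0))
st=P[(P[:,2]>.067)&(P[:,2]<.08)]; print(np.round(st[:30],3).tolist())
print(world("top",d,200+328/5,300+248/5,.06),world("top",d,200+180/5,300+295/5,.06))
im2,d2=cam("scene")
u,v=proj("scene",[.5,-.11,.06]); print(u,v)
u,v=int(u),int(v)
save("pics/scene.png",cv2.resize(im2[max(0,v-70):v+70,max(0,u-95):u+95],None,fx=4,fy=4,interpolation=cv2.INTER_CUBIC))
m=bot.camera_model("wrist"); print(m)
for l in ["mug","core","bowl"]:
    pass
Pm=lambda r,c:np.round(world("top",d,r,c),3); print("core rim",Pm(146,362),Pm(187,362),Pm(165,342),Pm(165,382))
E
```

```text
0.5
1080 [ 0.51702564 -0.11071909  0.06046921] [ 0.45720852 -0.16184093] [ 0.59876346 -0.05459542]
[[0.517, -0.106, 0.068, 262.0, 349.0], [0.517, -0.109, 0.071, 262.0, 351.0], [0.517, -0.112, 0.068, 262.0, 352.0], [0.515, -0.102, 0.069, 263.0, 347.0], [0.515, -0.11, 0.067, 263.0, 351.0], [0.515, -0.114, 0.068, 263.0, 353.0], [0.513, -0.102, 0.067, 264.0, 347.0], [0.513, -0.112, 0.067, 264.0, 352.0], [0.513, -0.114, 0.068, 264.0, 353.0], [0.51, -0.079, 0.067, 265.0, 335.0], [0.511, -0.1, 0.068, 265.0, 346.0], [0.511, -0.106, 0.067, 265.0, 349.0], [0.511, -0.114, 0.067, 265.0, 353.0], [0.509, -0.098, 0.068, 266.0, 345.0], [0.509, -0.114, 0.068, 266.0, 353.0], [0.507, -0.104, 0.068, 267.0, 348.0], [0.507, -0.116, 0.067, 267.0, 354.0], [0.507, -0.118, 0.069, 267.0, 355.0], [0.505, -0.108, 0.067, 268.0, 350.0], [0.503, -0.102, 0.067, 269.0, 347.0], [0.503, -0.104, 0.068, 269.0, 348.0], [0.503, -0.114, 0.068, 269.0, 353.0], [0.501, -0.106, 0.067, 270.0, 349.0], [0.501, -0.108, 0.067, 270.0, 350.0], [0.49, -0.081, 0.074, 276.0, 336.0], [0.49, -0.083, 0.072, 276.0, 337.0], [0.49, -0.085, 0.075, 276.0, 338.0], [0.489, -0.087, 0.069, 276.0, 339.0], [0.487, -0.079, 0.07, 277.0, 335.0], [0.487, -0.081, 0.072, 277.0, 336.0]]
[ 0.50940613 -0.10814254  0.06      ] [ 0.56724866 -0.12522679  0.06      ]
278.664718424677 158.1379871624915
{'fx': 352.3720016303216, 'fy': 352.3720016303216, 'cx': 284.95738073255086, 'cy': 210.3246589553203, 'tool_from_camera': array([[ 9.99999577e-01, -1.90703722e-04,  8.99851977e-04,
         7.91773073e-04],
       [-9.15970144e-04, -2.96066977e-01,  9.55166742e-01,
        -1.41754161e-01],
       [ 8.42626015e-05, -9.55167163e-01, -2.96067027e-01,
         7.52124126e-02],
       [ 0.00000000e+00,  0.00000000e+00,  0.00000000e+00,
         1.00000000e+00]])}
core rim [ 0.746 -0.13   0.047] [ 0.669 -0.137  0.003] [ 0.707 -0.091  0.048] [ 0.709 -0.17   0.045]
```

View pics/scene.png

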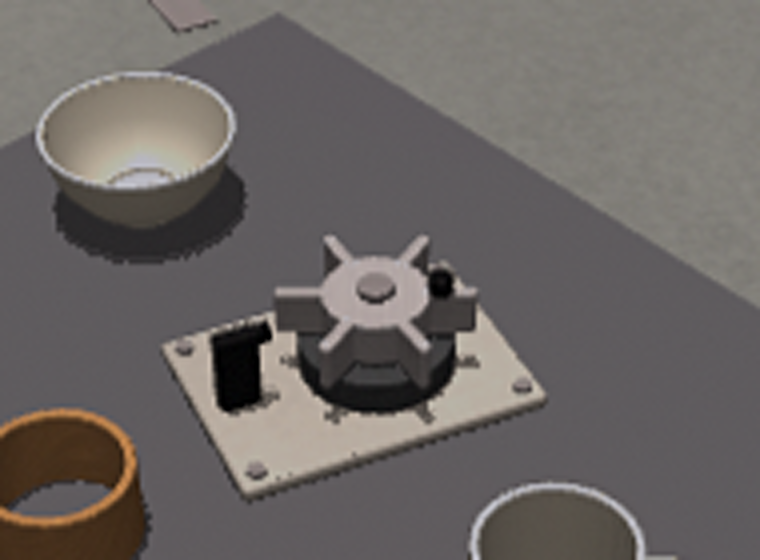

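Run:
```python
from h import *
from scipy.optimize import minimize
im,d=cam("top")
P=np.array([(*world("top",d,y,x),y,x) for y in range(220,310) for x in range(305,395) if d[y,x]>0])
s=P[(P[:,2]>.05)&(P[:,2]<.067)]
c=np.array([.509,-.108])
h=s[np.hypot(*(s[:,:2]-c).T)<.062]
def cost(p):
    v=h[:,:2]-p[:2]; r=np.hypot(*v.T); a=np.degrees(np.arctan2(v[:,1],v[:,0]))
    da=np.radians((a-p[2]+30)%60-30); t=np.abs(r*np.sin(da))
    inside=(r<.030)|((t<.0035)&(r<.055)); e=np.minimum(np.clip(r-.03,0,None),np.hypot(np.clip(t-.0035,0,None),np.clip(r-.055,0,None)))
    return np.minimum(e,.004).sum()
best=min((minimize(cost,[.509,-.108,a],method="Nelder-Mead",options=dict(initial_simplex=[[.509,-.108,a],[.512,-.108,a],[.509,-.105,a],[.509,-.108,a+8]])) for a in range(0,60,10)),key=lambda r:r.fun)
print(best.x,best.fun,len(h))
for a in range(0,60,5):print(a,round(cost([*best.x[:2],a]),3),end=' ')
x=best.x; st=P[(P[:,2]>.067)]; v=st[:,:2]-x[:2]; k=(np.hypot(*v.T)>.025)&(np.hypot(*v.T)<.05); m=st[k,:2]; print("stud",np.round(m,3).tolist(), np.degrees(np.arctan2(*(np.median(m,0)-x[:2])[::-1])))
pn=P[(P[:,2]>.05)]; v=pn[:,:2]-x[:2]; k=(np.hypot(*v.T)>.066); m=pn[k,:2].mean(0); print("pointer",m,np.degrees(np.arctan2(*(m-x[:2])[::-1])))
save("pics/crop3.png",cv2.resize(im[215:315,300:400],None,fx=6,fy=6,interpolation=cv2.INTER_LANCZOS4))
```

```text
[ 0.50948839 -0.10811749 17.15877918] 0.005801458146118363 998
0 1.025 5 0.931 10 0.518 15 0.066 20 0.11 25 0.588 30 0.96 35 1.029 40 1.029 45 1.029 50 1.029 55 1.029 stud [[0.547, -0.096], [0.489, -0.081], [0.489, -0.083], [0.489, -0.085], [0.489, -0.087], [0.487, -0.079], [0.488, -0.081], [0.488, -0.083], [0.488, -0.085], [0.488, -0.087], [0.488, -0.089], [0.485, -0.078], [0.485, -0.079], [0.486, -0.081], [0.486, -0.083], [0.486, -0.085], [0.486, -0.087], [0.486, -0.088], [0.486, -0.091], [0.484, -0.079], [0.484, -0.081], [0.484, -0.083], [0.484, -0.085], [0.484, -0.087], [0.484, -0.089], [0.484, -0.091], [0.482, -0.08], [0.482, -0.081], [0.482, -0.083], [0.482, -0.085], [0.482, -0.087], [0.482, -0.089], [0.482, -0.091], [0.48, -0.079], [0.48, -0.081], [0.48, -0.083], [0.48, -0.085], [0.48, -0.087], [0.48, -0.089], [0.478, -0.081], [0.478, -0.083], [0.478, -0.085], [0.479, -0.087]] 137.95706231855542
pointer [ 0.5861613  -0.13252321] -17.656771189599752
```

The crop and the scene view both show the white counter with its black pointer at about crop (305, 150). The stud is at crop (182, 390), on the tooth pointing away from the pointer. The fit puts the axle at (0.5095, -0.108), the pointer at -18° and the teeth at 17° + 60k, so the wheel is not resting in a notch. I'll approach with the gripper shut and re-measure.

```bash
cat > meas.py <<'E'
from h import *
from scipy.optimize import minimize
C=np.array([.5095,-.1081]); PT=-18.0
def meas():
    im,d=cam("top")
    P=np.array([(*world("top",d,y,x),y,x) for y in range(220,310) for x in range(305,395) if d[y,x]>0])
    v=P[:,:2]-C; r=np.hypot(*v.T); a=np.degrees(np.arctan2(v[:,1],v[:,0])); z=P[:,2]
    k=(z>.05)&(z<.067)&(r>.036)&(r<.056)
    t=np.degrees(np.angle(np.exp(1j*np.radians(6*a[k])).sum()))/6
    k2=(z>.067)&(z<.08)&(r>.028)&(r<.044)&(np.ptp(im[P[:,3].astype(int),P[:,4].astype(int)].astype(int),axis=1)<40)&(im[P[:,3].astype(int),P[:,4].astype(int)].mean(1)<90)
    st=np.degrees(np.angle(np.exp(1j*np.radians(a[k2])).sum())) if k2.any() else None
    print("tooth mod60",round(t%60,1),"offset from pointer",round((t-PT+30)%60-30,1),"stud",st,"wheel deg",None if st is None else round(-((st-PT)%360),1),"npx",k.sum(),k2.sum())
    return im
if __name__=="__main__":
    import sys
    im=meas()
    o=bot.get_obs(); print(o["time"],np.round(o["ee_pos"],4),np.round(o["tcp_rot"],1),np.round(o["wrist_force"],1))
    if len(sys.argv)>1: save(sys.argv[1],cv2.resize(im[180:390,220:500],None,fx=2.5,fy=2.5,interpolation=cv2.INTER_CUBIC))
E
python3 -m jog '[[1,7.76,-26.1,0,0,0,-12.7],[1,7.76,-26.1,0,0,0,-12.7],[1,7.76,-26.1,0,0,0,-12.7],[1,7.76,-26.1,0,0,0,-12.7],[1,7.76,-26.1,0,0,0,-12.7]]' 40; python3 meas.py
```

```text
time: 1.15
ee_pos: [0.2077, 0.2914, 0.2312]
tcp_rot: [-90.0, -0.0, 32.4]
wrist_force: [1.7, 0.2, 0.4]
opening: 0.0124
tooth mod60 17.1 offset from pointer -24.9 stud 136.84633838813252 wheel deg -154.8 npx 221 38
1.2 [0.2088 0.2863 0.2323] [-90.1  -0.   31.7] [3.3 2.2 4.2]
```

```bash
python3 -m jog '[[1,4.9,-16.4,0,0,0,-4],[1,4.9,-16.4,0,0,0,-4],[1,4.9,-16.4,0,0,0,-4],[1,4.9,-16.4,0,0,0,-4],[1,4.9,-16.4,0,0,0,-4]]' ; python3 -m jog '[[1,2.3,-6.5,-3,0,0,0],[1,2.3,-6.5,-3,0,0,0],[1,2.3,-6.5,-3,0,0,0],[1,2.3,-6.5,-3,0,0,0],[1,2.3,-6.5,-3,0,0,0]]';  python3 meas.py pics/a.png
```

```text
time: 1.7
ee_pos: [0.2768, 0.0629, 0.2316]
tcp_rot: [-90.0, -0.1, 12.7]
wrist_force: [1.7, 1.6, 0.4]
opening: 0.0005
time: 2.2
ee_pos: [0.3341, -0.1007, 0.1541]
tcp_rot: [-90.0, 0.2, 12.4]
wrist_force: [-1.3, -0.6, -0.6]
opening: -0.0003
tooth mod60 17.1 offset from pointer -24.9 stud 136.92695562317027 wheel deg -154.9 npx 221 38
2.25 [ 0.3339 -0.0992  0.1553] [-89.9   0.1  12.4] [-0.2  0.7  0. ]
```

View pics/a.png

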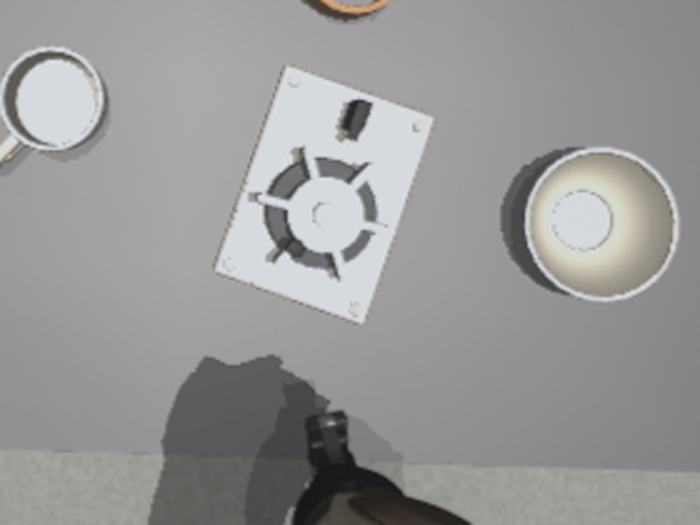

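The wheel is really standing between notches at about -155°, and nothing is touching it. I'll bring the finger down outside the wheel at 167°, facing the gap there.

```bash
python3 -m jog '[[1,2.72,0.66,-4.48,0,0,-5.08],[1,2.72,0.66,-4.48,0,0,-5.08],[1,2.72,0.66,-4.48,0,0,-5.08],[1,2.72,0.66,-4.48,0,0,-5.08],[1,2.72,0.66,-4.48,0,0,-5.08]]'; python3 -m jog '[[1,0,0,0,0,0,0],[1,0,0,0,0,0,0]]'; python3 meas.py
```

```text
time: 2.75
ee_pos: [0.4021, -0.0805, 0.0451]
tcp_rot: [-90.0, 0.0, -12.4]
wrist_force: [-0.4, 1.1, 0.6]
opening: 0.0
time: 2.95
ee_pos: [0.4029, -0.0815, 0.0462]
tcp_rot: [-90.0, -0.2, -12.6]
wrist_force: [-0.9, -0.1, -0.1]
opening: -0.0001
tooth mod60 17.2 offset from pointer -24.8 stud 137.28897344115003 wheel deg -155.3 npx 219 36
3.0 [ 0.4028 -0.0815  0.0459] [-90.   -0.2 -12.7] [-0.3  1.2  0.2]
```

```bash
python3 -m jog '[[1,0.5,-0.13,-0.12,0,0,0],[1,1,-0.26,-0.12,0,0,0],[1,1.5,-0.4,-0.12,0,0,0],[1,1.93,-0.52,-0.12,0,0,0],[1,1.93,-0.52,-0.12,0,0,0]]'
cat > arc.py <<'E'
# arc.py start_angle steps... : rows (units) for finger at r=60 from start angle to each angle (tool turning along)
import sys,numpy as np
a=[float(x) for x in sys.argv[1:]]
p=lambda t:60/25*np.array([np.cos(np.radians(t)),np.sin(np.radians(t))])
for t in a[1:]: print(t,np.round(p(t)-p(a[0]),2),round((t-a[0])/5,2))
E
python3 arc.py 167 163 159 155 151 147; python3 arc.py 147 143 139 135 131 127;python3 arc.py 127 123 119 115 111
```

```text
time: 3.5
ee_pos: [0.4516, -0.0948, 0.0419]
tcp_rot: [-90.0, -0.1, -12.7]
wrist_force: [-0.4, 0.4, 0.6]
opening: 0.0001
163.0 [0.04 0.16] -0.8
159.0 [0.1  0.32] -1.6
155.0 [0.16 0.47] -2.4
151.0 [0.24 0.62] -3.2
147.0 [0.33 0.77] -4.0
143.0 [0.1  0.14] -0.8
139.0 [0.2  0.27] -1.6
135.0 [0.32 0.39] -2.4
131.0 [0.44 0.5 ] -3.2
127.0 [0.57 0.61] -4.0
123.0 [0.14 0.1 ] -0.8
119.0 [0.28 0.18] -1.6
115.0 [0.43 0.26] -2.4
111.0 [0.58 0.32] -3.2
```

```bash
python3 -m jog '[[1,0.04,0.16,0,0,0,-0.8],[1,0.1,0.32,0,0,0,-1.6],[1,0.16,0.47,0,0,0,-2.4],[1,0.24,0.62,0,0,0,-3.2],[1,0.33,0.77,0,0,0,-4]]'; python3 meas.py pics/b.png
```

```text
time: 4.0
ee_pos: [0.4583, -0.075, 0.0416]
tcp_rot: [-90.0, 0.0, -32.9]
wrist_force: [-0.1, -0.6, 0.5]
opening: 0.0
tooth mod60 15.1 offset from pointer -26.9 stud None wheel deg None npx 150 0
4.05 [ 0.4586 -0.0746  0.0416] [-90.    0.  -33.1] [0.4 0.4 0.3]
```

View pics/b.png

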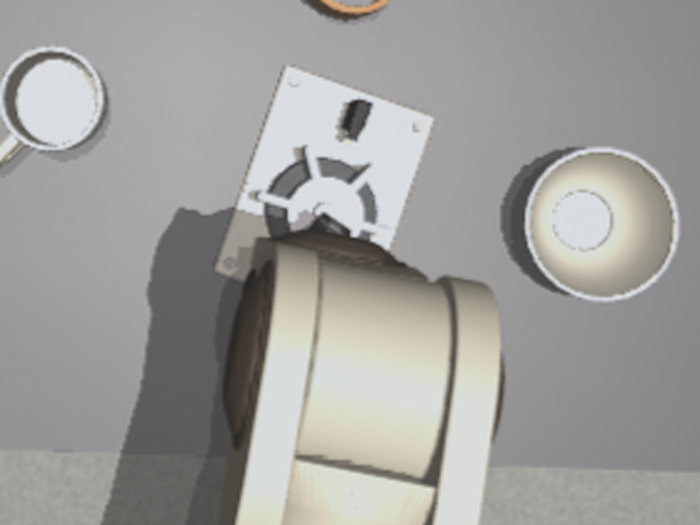

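The picture shows the upper three teeth past the arm, with the finger hidden beneath it. The wheel has turned about 2° clockwise. I'll continue in small steps.

```bash
python3 -m jog '[[1,0.1,0.14,0,0,0,-0.8],[1,0.1,0.14,0,0,0,-0.8]]'; python3 meas.py;  python3 -m jog '[[1,0.1,0.13,0,0,0,-0.8],[1,0.1,0.13,0,0,0,-0.8]]'; python3 meas.py
```

```text
time: 4.25
ee_pos: [0.4612, -0.0714, 0.0415]
tcp_rot: [-90.0, -0.0, -36.7]
wrist_force: [-0.6, 1.2, -0.3]
opening: -0.0001
tooth mod60 10.1 offset from pointer 28.1 stud None wheel deg None npx 151 0
4.3 [ 0.4611 -0.0716  0.0415] [-90.    0.  -36.6] [-0.7 -0.4  0.2]
time: 4.5
ee_pos: [0.4637, -0.0683, 0.0414]
tcp_rot: [-90.0, -0.0, -40.7]
wrist_force: [0.3, -0.6, 0.4]
opening: 0.0001
tooth mod60 4.3 offset from pointer 22.3 stud None wheel deg None npx 133 0
4.55 [ 0.4637 -0.0684  0.0414] [-90.   -0.  -40.6] [ 0.2 -0.6  0.6]
```

```bash
python3 -m jog '[[1,0,0,0,0,0,0],[1,0,0,0,0,0,0]]'; python3 meas.py; python3 -m jog '[[1,0.12,0.12,0,0,0,-0.8],[1,0.12,0.12,0,0,0,-0.8],[1,0.12,0.12,0,0,0,-0.8]]'; python3 meas.py
```

```text
time: 4.75
ee_pos: [0.4637, -0.0685, 0.0413]
tcp_rot: [-90.0, 0.0, -40.6]
wrist_force: [0.0, 0.6, -0.0]
opening: 0.0
tooth mod60 42.3 offset from pointer 0.3 stud 95.56041784126451 wheel deg -113.6 npx 132 13
4.8 [ 0.4637 -0.0685  0.0413] [-90.    0.  -40.7] [ 0.5  0.3 -0.2]
time: 5.1
ee_pos: [0.4668, -0.0654, 0.0413]
tcp_rot: [-90.0, 0.0, -44.6]
wrist_force: [-0.1, -0.0, -0.5]
opening: 0.0
tooth mod60 42.2 offset from pointer 0.2 stud None wheel deg None npx 116 0
5.15 [ 0.4667 -0.0654  0.0412] [-90.    0.  -44.6] [-0.1  1.2 -1.2]
```

The wheel snapped into a notch, with its offset from the pointer now 0.3°. I'll withdraw radially and check the stud.

```bash
python3 -m jog '[[1,-0.4,0.4,0,0,0,0],[1,-0.8,0.8,0,0,0,0],[1,-1.4,1.4,0,0,0,0],[1,-1.4,1.4,0,0,0,0]]'; python3 -m jog '[[1,-3,0,4,0,0,5],[1,-4,0,4,0,0,9],[1,-4,0,4,0,0,9],[1,-4,0,4,0,0,9],[1,-4,0,4,0,0,9]]'; python3 meas.py pics/c.png; python3 arc.py 192 188 184 180 176 172; python3 arc.py 172 168 164 160 156 152;python3 arc.py 152 148 144 140
```

```text
time: 5.55
ee_pos: [0.4298, -0.0288, 0.0412]
tcp_rot: [-90.0, 0.1, -44.6]
wrist_force: [0.2, -0.0, -0.8]
opening: 0.0
time: 6.05
ee_pos: [0.3317, -0.0302, 0.1427]
tcp_rot: [-90.0, -0.2, -1.4]
wrist_force: [0.6, -0.3, -0.9]
opening: -0.0001
tooth mod60 41.9 offset from pointer -0.1 stud 101.33302081441965 wheel deg -119.3 npx 222 38
6.1 [ 0.3317 -0.0302  0.142 ] [-90.   -0.1  -0.8] [ 0.3  0.1 -0.3]
188.0 [-0.03  0.16] -0.8
184.0 [-0.05  0.33] -1.6
180.0 [-0.05  0.5 ] -2.4
176.0 [-0.05  0.67] -3.2
172.0 [-0.03  0.83] -4.0
168.0 [0.03 0.16] -0.8
164.0 [0.07 0.33] -1.6
160.0 [0.12 0.49] -2.4
156.0 [0.18 0.64] -3.2
152.0 [0.26 0.79] -4.0
148.0 [0.08 0.15] -0.8
144.0 [0.18 0.28] -1.6
140.0 [0.28 0.42] -2.4
```

View pics/c.png

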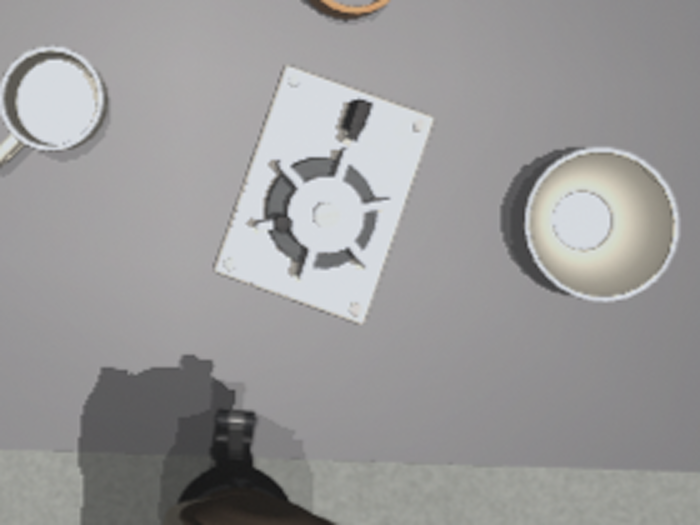

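The picture shows a tooth now in line with the pointer and the stud at (283, 225), two clicks short. For the next click the finger goes into the gap at 192°.

```bash
python3 -m jog '[[1,1,-4.03,0,0,0,1.3],[1,1,-4.03,0,0,0,2.6],[1,2.81,-4.03,-4,0,0,2.6],[1,2.81,-4.03,-4,0,0,2.6],[1,2.81,-4.03,-4,0,0,2.6]]'; python3 -m jog '[[1,0,0,0,0,0,0],[1,0,0,0,0,0,0]]'
```

```text
time: 6.6
ee_pos: [0.4007, -0.1309, 0.0368]
tcp_rot: [-89.8, 0.3, 11.0]
wrist_force: [-1.5, 0.1, -0.6]
opening: -0.0002
time: 6.8
ee_pos: [0.4021, -0.1308, 0.0428]
tcp_rot: [-90.0, -0.0, 11.2]
wrist_force: [1.1, -0.3, -1.0]
opening: -0.0002
```

```bash
python3 -m jog '[[1,0.5,0.1,0,0,0,0],[1,1,0.2,0,0,0,0],[1,1.5,0.32,0,0,0,0],[1,1.96,0.42,0,0,0,0],[1,1.96,0.42,0,0,0,0]]' && python3 -m jog '[[1,-0.03,0.16,0,0,0,-0.8],[1,-0.05,0.33,0,0,0,-1.6],[1,-0.05,0.5,0,0,0,-2.4],[1,-0.05,0.67,0,0,0,-3.2],[1,-0.03,0.83,0,0,0,-4]]'; python3 meas.py; python3 -m jog '[[1,0.03,0.16,0,0,0,-0.8],[1,0.07,0.33,0,0,0,-1.6],[1,0.12,0.49,0,0,0,-2.4],[1,0.18,0.64,0,0,0,-3.2],[1,0.26,0.79,0,0,0,-4]]'; python3 meas.py
```

```text
time: 7.3
ee_pos: [0.4526, -0.1201, 0.0413]
tcp_rot: [-90.0, -0.0, 11.3]
wrist_force: [-0.2, 1.5, -0.6]
opening: 0.0001
time: 7.8
ee_pos: [0.4499, -0.1002, 0.0411]
tcp_rot: [-90.1, 0.1, -9.0]
wrist_force: [-2.8, -9.3, 0.3]
opening: -0.0
tooth mod60 40.6 offset from pointer -1.4 stud 100.85032867518171 wheel deg -118.9 npx 143 38
7.85 [ 0.4498 -0.1002  0.0412] [-90.1   0.1  -9.2] [-1.1 -6.4  0.8]
time: 8.35
ee_pos: [0.4562, -0.0802, 0.0411]
tcp_rot: [-90.1, 0.1, -29.0]
wrist_force: [-1.9, -1.2, 1.0]
opening: 0.0001
tooth mod60 20.6 offset from pointer -21.4 stud 79.99208200940386 wheel deg -98.0 npx 142 39
8.4 [ 0.4566 -0.0797  0.0411] [-90.    0.  -29.2] [-1.1 -0.9  0.8]
```

```bash
python3 -m jog '[[1,0.08,0.15,0,0,0,-0.8],[1,0.18,0.28,0,0,0,-1.6],[1,0.28,0.42,0,0,0,-2.4]]'; python3 meas.py; python3 -m jog '[[1,0,0,0,0,0,0],[1,0,0,0,0,0,0],[1,0,0,0,0,0,0]]'; python3 meas.py
```

```text
time: 8.7
ee_pos: [0.4635, -0.0695, 0.0411]
tcp_rot: [-90.0, 0.0, -40.9]
wrist_force: [-0.0, 0.5, -0.5]
opening: -0.0001
tooth mod60 8.6 offset from pointer 26.6 stud 68.66109491875427 wheel deg -86.7 npx 139 37
8.75 [ 0.4639 -0.0692  0.0412] [-90.    0.  -41.1] [ 0.   1.4 -0.6]
time: 9.05
ee_pos: [0.4637, -0.0697, 0.0413]
tcp_rot: [-90.0, 0.0, -40.7]
wrist_force: [-0.3, 0.6, -1.2]
opening: -0.0001
tooth mod60 43.0 offset from pointer 1.0 stud 44.27410342163582 wheel deg -62.3 npx 128 37
9.1 [ 0.4637 -0.0697  0.0413] [-90.    0.  -40.7] [ 0.4 -0.6  0. ]
```

The wheel snapped to -60°, one notch short. I'll take the finger off, pause and verify.

```bash
python3 -m jog '[[1,-0.4,0.36,0,0,0,0],[1,-0.8,0.72,0,0,0,0],[1,-1.5,1.35,0,0,0,0],[1,-1.5,1.35,0,0,0,0]]'; python3 -m jog '[[1,-3,0,4,0,0,5],[1,-4,0,4,0,0,8],[1,-4,0,4,0,0,8],[1,-4,0,4,0,0,8],[1,-4,0,4,0,0,8]]'; python3 -m jog '[[1,0,0,0,0,0,0],[1,0,0,0,0,0,0],[1,0,0,0,0,0,0],[1,0,0,0,0,0,0],[1,0,0,0,0,0,0]]';python3 -m jog '[[1,0,0,0,0,0,0],[1,0,0,0,0,0,0],[1,0,0,0,0,0,0],[1,0,0,0,0,0,0],[1,0,0,0,0,0,0]]'; python3 meas.py pics/d.png
```

```text
time: 9.5
ee_pos: [0.4242, -0.0343, 0.0412]
tcp_rot: [-90.0, 0.1, -40.7]
wrist_force: [0.6, -0.4, -0.5]
opening: -0.0001
time: 10.0
ee_pos: [0.3263, -0.0358, 0.1427]
tcp_rot: [-90.0, -0.2, -0.4]
wrist_force: [0.8, 0.7, -0.1]
opening: 0.0001
time: 10.5
ee_pos: [0.3263, -0.0358, 0.1411]
tcp_rot: [-90.0, 0.0, -0.8]
wrist_force: [-0.2, 0.3, 0.3]
opening: 0.0003
time: 11.0
ee_pos: [0.3263, -0.0359, 0.1413]
tcp_rot: [-90.0, 0.0, -0.8]
wrist_force: [-0.6, -0.9, -0.0]
opening: -0.0003
tooth mod60 41.9 offset from pointer -0.1 stud 41.89594872363853 wheel deg -59.9 npx 228 38
11.05 [ 0.3264 -0.0358  0.1413] [-90.   -0.   -0.8] [-0.5 -0.7  0.1]
```

View pics/d.png

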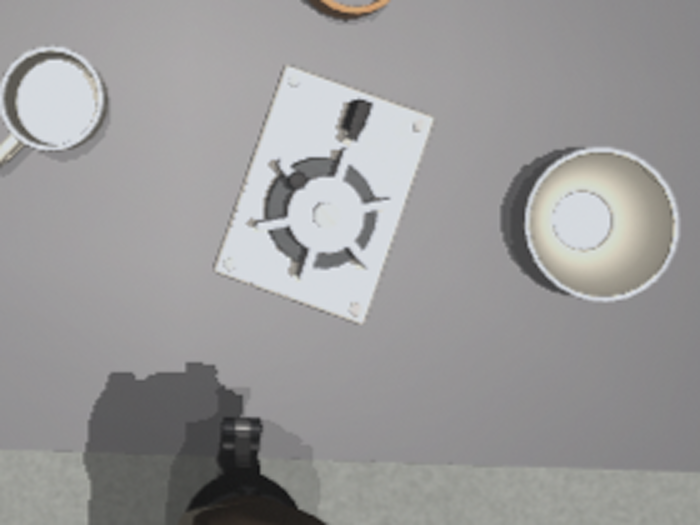

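The stud is at (297, 180), on the tooth just before the pointer: one notch short, wheel at rest, finger off. Now the last click, the same way.

```bash
python3 -m jog '[[1,1,-3.81,0,0,0,1.3],[1,1,-3.81,0,0,0,2.5],[1,3.02,-3.81,-3.9,0,0,2.5],[1,3.02,-3.81,-3.9,0,0,2.5],[1,3.02,-3.81,-3.9,0,0,2.5]]'; python3 -m jog '[[1,0,0,0,0,0,0],[1,0,0,0,0,0,0]]'
```

```text
time: 11.55
ee_pos: [0.4007, -0.131, 0.0393]
tcp_rot: [-89.8, 0.3, 11.7]
wrist_force: [-1.3, 0.4, -0.1]
opening: -0.0001
time: 11.75
ee_pos: [0.4019, -0.131, 0.0453]
tcp_rot: [-90.0, -0.0, 11.8]
wrist_force: [-0.1, 0.6, 0.8]
opening: 0.0003
```

```bash
python3 -m jog '[[1,0.5,0.1,-0.12,0,0,0],[1,1,0.2,-0.12,0,0,0],[1,1.5,0.32,-0.12,0,0,0],[1,1.96,0.42,-0.12,0,0,0],[1,1.96,0.42,-0.12,0,0,0]]' && python3 -m jog '[[1,-0.03,0.16,0,0,0,-0.8],[1,-0.05,0.33,0,0,0,-1.6],[1,-0.05,0.5,0,0,0,-2.4],[1,-0.05,0.67,0,0,0,-3.2],[1,-0.03,0.83,0,0,0,-4]]'; python3 meas.py; python3 -m jog '[[1,0.03,0.16,0,0,0,-0.8],[1,0.07,0.33,0,0,0,-1.6],[1,0.12,0.49,0,0,0,-2.4],[1,0.18,0.64,0,0,0,-3.2],[1,0.26,0.79,0,0,0,-4]]'; python3 meas.py;  python3 -m jog '[[1,0.08,0.15,0,0,0,-0.8],[1,0.18,0.28,0,0,0,-1.6],[1,0.28,0.42,0,0,0,-2.4]]'; python3 meas.py; python3 -m jog '[[1,0,0,0,0,0,0],[1,0,0,0,0,0,0],[1,0,0,0,0,0,0]]'; python3 meas.py
```

```text
time: 12.25
ee_pos: [0.4524, -0.1201, 0.0409]
tcp_rot: [-90.0, -0.0, 11.8]
wrist_force: [0.0, 0.1, 0.5]
opening: -0.0001
time: 12.75
ee_pos: [0.4497, -0.1002, 0.0407]
tcp_rot: [-90.1, 0.0, -8.5]
wrist_force: [-3.0, -8.6, 0.6]
opening: 0.0
tooth mod60 40.5 offset from pointer -1.5 stud 40.245430897867976 wheel deg -58.2 npx 146 36
12.8 [ 0.4496 -0.1001  0.0407] [-90.1   0.1  -8.7] [-1.  -5.7  0. ]
time: 13.3
ee_pos: [0.456, -0.0802, 0.0407]
tcp_rot: [-90.1, 0.0, -28.4]
wrist_force: [-1.7, -1.8, 1.5]
opening: 0.0003
tooth mod60 20.7 offset from pointer -21.3 stud 21.199043456618597 wheel deg -39.2 npx 144 38
13.35 [ 0.4564 -0.0797  0.0407] [-90.    0.  -28.7] [-0.9 -0.2 -1.2]
time: 13.65
ee_pos: [0.4633, -0.0695, 0.0407]
tcp_rot: [-90.0, 0.0, -40.3]
wrist_force: [-0.4, 0.5, -0.6]
opening: -0.0001
tooth mod60 8.5 offset from pointer 26.5 stud 8.453937846013806 wheel deg -26.5 npx 132 38
13.7 [ 0.4637 -0.0692  0.0407] [-90.    0.  -40.6] [-0.  -0.2 -0.3]
time: 14.0
ee_pos: [0.4635, -0.0697, 0.0408]
tcp_rot: [-90.0, 0.0, -40.2]
wrist_force: [0.6, 0.1, -0.3]
opening: -0.0001
tooth mod60 43.0 offset from pointer 1.0 stud -16.696855923024636 wheel deg -1.3 npx 126 35
14.05 [ 0.4635 -0.0697  0.0408] [-90.    0.  -40.2] [-0.4 -0.1  0.4]
```

```bash
python3 -m jog '[[1,-0.4,0.36,0,0,0,0],[1,-0.8,0.72,0,0,0,0],[1,-1.5,1.35,0,0,0,0],[1,-1.5,1.35,0,0,0,0]]'; python3 -m jog '[[1,-3,0,4,0,0,5],[1,-4,0,4,0,0,8],[1,-4,0,4,0,0,8],[1,-4,0,4,0,0,8],[1,-4,0,4,0,0,8]]'; python3 -m jog '[[1,0,0,0,0,0,0],[1,0,0,0,0,0,0],[1,0,0,0,0,0,0],[1,0,0,0,0,0,0],[1,0,0,0,0,0,0]]'; python3 meas.py pics/e.png
```

```text
time: 14.45
ee_pos: [0.4239, -0.0343, 0.0407]
tcp_rot: [-90.0, 0.1, -40.2]
wrist_force: [-0.2, 0.1, -0.7]
opening: -0.0002
time: 14.95
ee_pos: [0.326, -0.0358, 0.1421]
tcp_rot: [-90.0, -0.2, 0.1]
wrist_force: [-0.1, -0.1, 0.4]
opening: 0.0
time: 15.45
ee_pos: [0.3261, -0.0358, 0.1406]
tcp_rot: [-90.0, 0.0, -0.3]
wrist_force: [-0.5, 0.2, -1.7]
opening: -0.0001
tooth mod60 42.1 offset from pointer 0.1 stud -17.19337330453097 wheel deg -0.8 npx 228 38
15.5 [ 0.3261 -0.0358  0.1406] [-90.    0.   -0.3] [-0.3  0.6  0.5]
```

View pics/e.png

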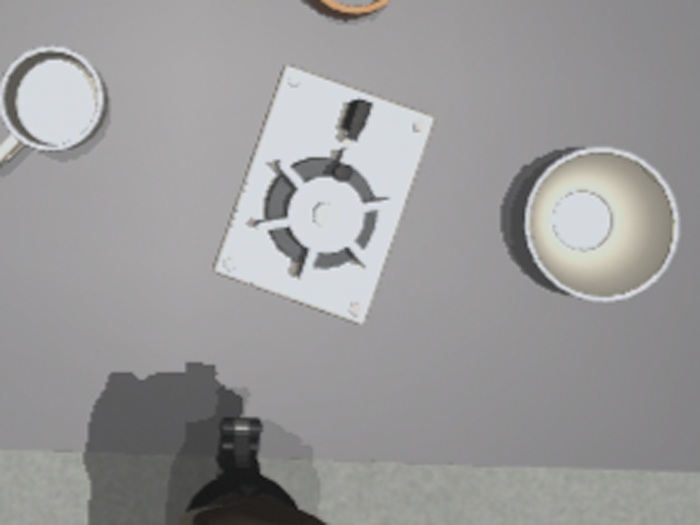

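The stud at (342, 172) is now on the tooth at the pointer (350, 130). The mug and bowl have not moved, and neither has the visible edge of the core. I'll hand the job in.

```bash
python3 -c "
from workcell import bot; print(bot.job_done())"
```

```text
the job is handed in; nothing more can be done
None
```

The job is done and handed in: the stud's tooth rests at the fixed pointer, not past it. I flicked the white counter's wheel clockwise with the shut fingertip, taking the finger off after each flick. It went to two clicks short, then to one notch short, where the finger stayed off for over a second. One last single click brought the stud's tooth to the pointer.

- **Final check:** the last top view gives 0.1° tooth offset from the pointer and a stud angle of -0.8°, both within measuring error. The robot was clear of everything, at 15.5 s. The highest wrist force I read while pushing was about 10 N.
- **Surroundings:** in the same view the mug and bowl looked unmoved. Only the edge of the core was in that crop, and it had not shifted.
- **One disagreement:** at the start the wheel was not in a notch as described. It stood at about -155°, roughly 2.6 clicks short, so the first flick only had to carry it to -120°. From there it clicked into notches in line with the pointer.

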